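Brake lever check on the trolley push bar

ROBOT

A 6-joint arm with a two-finger parallel gripper is mounted at the origin on the work surface. World frame = base frame: x ahead of the robot, y to its left, z up, the work surface at z = 0. Lengths are in m, angles in rad, forces in N, time in s.
With the tool pointing down it reaches from about 0.425 to 0.95 m from the base axis. Payload 3.5 kg.
Tool frame: the origin (TCP) lies at the very end of the fingers, on their centre line; the grasp point (between the pads) lies 19 mm behind it; x points along the fingers, z is the direction in which the jaws open and shut, and the axes are right-handed (so a half turn about x gives the same grasp; the last joint's range is limited). The gripper opens to 85 mm and grips with 20 to 120 N. Pads are 22 mm wide; open, the fingers measure 114 mm over their backs; the gripper's body (76 mm by 85 mm) begins 54 mm behind the grasp point. The pads swing forward as they close: fully open they stand 13 mm farther back than shut.
Start: joints at [1.07, 0.286, 1.577, -0, 1.279, -0.15], TCP at [0.232, 0.634, 0.231] pointing down, gripper open.
Joint ranges: [-2.77, 2.77], [-0.9, 2.22], [0.21, 2.48], [-1.53, 4.67], [0.24, 2.81], [-2.84, 2.84]. Speed limits (rad/s): [2.79, 2.79, 3.14, 3.14, 3.14, 3.14].

INTERFACE

Orientations are given as a unit quaternion [x, y, z, w].
In Python, from plant import ctrl, cams gives the robot as it stands.
- The arm moves only by the tool play_rows, never from a script. Its argument "rows" is a list of rows, each a list of 3 entries, a list of its own where there are three numbers: the opening in per cent of the stroke, from 0 (shut) to 100 (fully open), then the shift along the tool's x, y, z in units of 0.3 m (1.0 is 0.3 m), then the turn, a rotation vector about the tool's x, y, z in units of pi/2 rad (1.0 is pi/2 rad). A call has 1 to 10 rows; each row is the pose to reach, as a shift and turn from the pose commanded when the call began, along the tool's axes at that moment; what a row does not reach only later rows make up. A row lasts 1/12 s, in which the tool goes at most 41.7 mm and 7.16 degrees, less where a joint would pass 70% of its speed; a pose out of reach is approached as far as the arm can. A call with a number of a shift or a turn outside -1 to 1 is refused whole. A call with a gripper value outside its range is refused whole. The fingers move at their own pace and stop on an object; "force" is the grip in N (left out, the last holds). Time passes only in rows, so rows that repeat a pose let the fingers close. It gives the time, the measured TCP pose, the force and the opening at its end, in the units of the state.
- ctrl.get_state(): the state, without advancing time (a new reading comes with each control period).
- cams.read_camera(name): name is "scene" or "top" or "wrist"; returns a dict with "color" (384x512x3 uint8, red, green, blue), "fx", "fy", "cx", "cy" (pixels), "view" (4x4, takes a point from world to camera coordinates). Camera axes: x right, y down, z forward; pixel columns grow to the right and rows downward; lengths in m; the calibration is good to about 2 mm. The wrist camera is an equidistant fisheye: a pixel r from the principal point sees the ray r / f radians off the axis. A picture is of the moment at which its call begins. There is no depth.
- ctrl.sign_off(): hands the job in, once; it reports no verdict.
The state is a dict: "time": time; "qpos": joint angles; "dq": joint speeds; "joint_efforts": joint torques, N m; "eef_pos": TCP position; "tcp_rot": TCP orientation; "contact_force": force on the tool from outside, world axes, zero at the start; "wrist_torque": the same for the moment, N m; "opening": opening from 0.0 (shut) to 1.0 (fully open).
Only numpy, scipy, OpenCV 4.12 (cv2) and the standard library are available. Lean on these libraries where they do the work, as an engineer would, in place of code of your own. Each camera call takes 0.05 s, during which the arm holds its last target. There are 200 camera calls.

TASK

Check the two brake levers on the trolley's push bar without gripping anything: with the backs of your fingers, on the side away from the bar, press the red lever in towards the bar until it stops short of it, hold it there for a moment, then ease it all the way back out. Then do the same with the yellow lever. Don't force the levers, don't let them snap back, don't touch the bar or get your fingers behind the levers, and leave everything else on the table where it is.

Things in the scene. Friction and masses are not known exactly. Their poses are not given: they have to be found in the camera images.
- stand: fixed service stand holding the push bar of a transport trolley: dark steel foot 150 x 170 x 12 mm, blue post, clamp up to 182 mm high. Origin on the table straight under the middle of the bar's axis; z up, y along the bar (towards the red lever), x across it pointing away from the robot: the levers are on the -x side and are pressed towards +x
- bar: blue steel push bar with black rubber grips, 430 mm long along the stand's y, its axis 160 mm above the table; tube 25 mm, grips 32 mm in diameter, from 75 to 205 mm either side of the middle. Its origin coincides with the stand's
- red_lever (a joint): angle of the red brake lever (rad): 0 = fully out, at rest; grows as it is pressed towards the bar; 0.28 = solid stop, nearly parallel to the bar and some 20 mm clear of the rubber grip. A spring pushes back with 3 N at rest and 7 N at the stop (110 mm from the pivot) and snaps the lever back if let go. At rest it slants 0.30 rad away from the bar
- red_press (a point): point to press: on the robot-side face of the red blade, at half its height, 110 mm along the lever from its pivot; moves with the lever, some 30 mm towards the bar over the whole stroke. At rest it is at x -79, y +149, z +160 mm in the stand's frame. Its axes are the lever's: at rest parallel to the stand's
- red_blade: red plastic lever blade along the left grip: 8 mm thick, 24 mm high (148 to 172 mm above the table), its free end a 14 mm round knob 147 mm from the pivot. Origin on the upright pivot, 42 mm on the robot's side of the bar's axis, 45 mm towards +y from the stand's middle, 160 mm above the table; axes as the stand's when at rest
- red_back: dark strip along the side of the red blade that faces the bar, 3 mm thick, 105 mm long, 18 mm high; not to be touched. Origin on the pivot axis
- yellow_lever (a joint): angle of the yellow brake lever (rad): 0 = fully out, at rest; grows as it is pressed towards the bar; 0.28 = solid stop, nearly parallel to the bar and some 20 mm clear of the rubber grip. A spring pushes back with 3 N at rest and 7 N at the stop (110 mm from the pivot) and snaps the lever back if let go. At rest it slants 0.30 rad away from the bar
- yellow_press (a point): point to press: on the robot-side face of the yellow blade, at half its height, 110 mm along the lever from its pivot; moves with the lever, some 30 mm towards the bar over the whole stroke. At rest it is at x -79, y -149, z +160 mm in the stand's frame. Its axes are the lever's: at rest parallel to the stand's
- yellow_blade: yellow plastic lever blade along the right grip: 8 mm thick, 24 mm high (148 to 172 mm above the table), its free end a 14 mm round knob 147 mm from the pivot. Origin on the upright pivot, 42 mm on the robot's side of the bar's axis, 45 mm towards -y from the stand's middle, 160 mm above the table; axes as the stand's when at rest
- yellow_back: dark strip along the side of the yellow blade that faces the bar, 3 mm thick, 105 mm long, 18 mm high; not to be touched. Origin on the pivot axis
- oil_can: small round grease jar with red cap, 48 mm diameter, 75 mm tall, standing behind the bar; origin at the centre of its underside
- spanner: steel spanner, 150 mm long, lying behind the bar; origin under its middle
- cup: steel cup, 80 mm wide, 90 mm tall; origin at the centre of its underside
- spoon: white plastic spoon, 200 mm long, lying on the fixed red cutting board; origin under its middle
- sauce_bottle: yellow bottle, 60 mm diameter, 170 mm tall; origin at the centre of its underside
- bowl: white bowl, 140 mm wide, 55 mm tall; origin at the centre of its underside
- tape_pack: cardboard pack 90 x 60 x 40 mm, lying at the foot of the stand on the robot's side, below the levers; origin at the centre of its underside
Not all that is in view belongs to the job. Several things look just like the sauce_bottle: the one meant starts farthest to the robot's left.

How it is judged:
On the way, in this order (a step that is already met when the one before it is completed fails the run):
1. the fingers press the red lever to its stop (within 0.025 rad) while the yellow one is out (value of joint red_lever above 0.255 rad and value of joint yellow_lever below 0.05 rad and contact force between the fingers and red_blade above 1.5 N), for 0.3 s.
2. the red lever is eased fully out again (value of joint red_lever below 0.05 rad), for 0.1 s.
3. the fingers press the yellow lever to its stop (within 0.025 rad) while the red one is out (value of joint yellow_lever above 0.255 rad and value of joint red_lever below 0.05 rad and contact force between the fingers and yellow_blade above 1.5 N), for 0.3 s.
At the end, for the whole second after the job is handed in: both levers have been pressed to their stops, red first, and both are out again (each under 0.05 rad), with the loose things at rest (value of joint each of red_lever, yellow_lever below 0.05 rad and linear speed of each of oil_can, spanner, cup, spoon, sauce_bottle, bowl, tape_pack below 0.02 m/s); the robot touches nothing.
It fails at once if the bar is gripped or pushed (over 3 N) (contact force between any of the fingers, the arm and bar above 3 N).
It fails at once if a lever is pinched or hooked: its back, facing the bar, is touched (over 1 N) (contact force between the fingers and red_back above 1 N or contact force between the fingers and yellow_back above 1 N).
It fails at once if a lever is forced: pressed with over 45 N (contact force between any of the fingers, the arm and red_blade above 45 N or contact force between any of the fingers, the arm and yellow_blade above 45 N).
It fails at once if a lever snaps back (faster than 4 rad/s) (velocity of joint any of red_lever, yellow_lever below -4 rad/s).
It fails at once if a loose thing is moved by more than 20 mm (distance of any of oil_can, spanner, cup, spoon, sauce_bottle, bowl, tape_pack from where it was at the start of the episode above 0.02 m).
It also fails if it takes over 58 s, if anything falls off the work surface, if the arm or the gripper's body presses on something with over 40 N, if the wrist force passes 120 N, or if a joint passes its speed limit or range.

## Working session

There is one attempt and no reset: what is moved stays moved. The work goes in short steps, Python scripts to look and compute and a tool call to move; the robot and the scene stay as the last step left them, time stands still between calls to the robot, and variables do not carry over. Pictures are saved under pics/ and viewed, about 8 in all and at most 12, crops included, and the job is handed in when it is done.

Besides the shell and the picture viewer there is one more tool, called after ">>>" as name(argument=value, ...) on one line, values as JSON. play_rows: Moves the arm, as the interface text tells. Shifts and turns lie within -1 to 1; 1 stands for 0.3 m of shift or pi/2 rad of turn. Its arguments: {"type":"object","properties":{"rows":{"type":"array"},"force":{"type":"number"}},"required":["rows"]}

```bash
mkdir -p pics; ls
python3 - <<'E'
from plant import ctrl,cams
import cv2,numpy as np
s=ctrl.get_state();print(s)
for n in("scene","top"):
    c=cams.read_camera(n);cv2.imwrite(f"pics/{n}0.png",c["color"][:,:,::-1]);np.savez(f"pics/{n}0.npz",**c)
    print(n,c["fx"],c["fy"],c["cx"],c["cy"],np.round(c["view"],4).tolist())
a=cv2.imread("pics/scene0.png");b=cv2.imread("pics/top0.png")
E
```

```text
pics
{'time': 0.0, 'qpos': array([ 1.07000727e+00,  2.87184760e-01,  1.57812656e+00,  1.71777928e-05,
        1.27857404e+00, -1.50021260e-01]), 'dq': array([-5.93357763e-04, -1.18105985e-03,  7.65285755e-04, -2.27559181e-04,
       -9.29117603e-05, -1.26179928e-03]), 'joint_efforts': array([-1.25901724e-04, -4.05962920e+01, -2.92631918e+01, -9.36200126e-05,
        5.56736268e-03, -3.82415720e-06]), 'eef_pos': array([0.23161946, 0.63334785, 0.22996174]), 'tcp_rot': array([-0.40543967,  0.58030244,  0.40473038,  0.5788446 ]), 'contact_force': array([-0.57753614, -0.99104513, -0.58442793]), 'wrist_torque': array([ 0.0490572 ,  0.00057138, -0.01795633]), 'opening': 0.9995457515273553}
scene 497.86064863709834 497.86064863709834 258.5855035320173 185.1061923951964 [[-0.2034, 0.979, 0.013, 0.2166], [0.6022, 0.1356, -0.7868, -0.2399], [-0.772, -0.1522, -0.6171, 2.0427], [0.0, 0.0, 0.0, 1.0]]
top 430.5004648723542 430.5004648723542 254.33387378384222 186.43747296037967 [[-0.0214, -0.9998, -0.005, -0.0869], [-0.9924, 0.0218, -0.1211, 0.5555], [0.1212, 0.0024, -0.9926, 1.8094], [0.0, 0.0, 0.0, 1.0]]
```

View pics/top0.png

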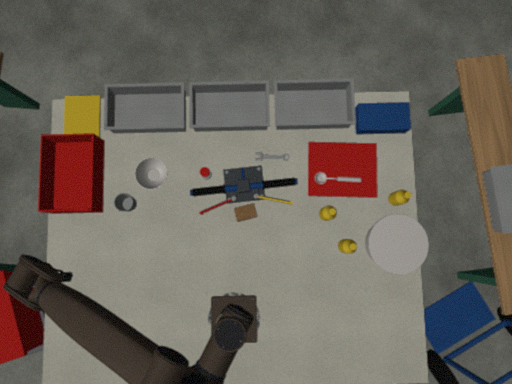

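View pics/scene0.png

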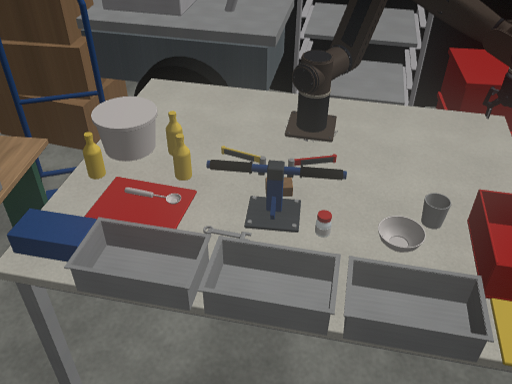

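Top view: the bar runs from (193,192) to (297,181), with the red lever at about (215,207), the yellow lever at about (275,200) and the tape pack at (245,212). The scene view agrees. Next I cast the blade and bar pixels onto their known heights.

```bash
cat > h.py <<'E'
import numpy as np,cv2
def cast(c,uv,z):
    uv=np.atleast_2d(uv).astype(float);V=c["view"];R,t=V[:3,:3],V[:3,3]
    d=np.c_[(uv[:,0]-c["cx"])/c["fx"],(uv[:,1]-c["cy"])/c["fy"],np.ones(len(uv))]@R
    o=-R.T@t
    return o+d*((z-o[2])/d[:,2])[:,None]
def proj(c,p):
    q=np.atleast_2d(p)@c["view"][:3,:3].T+c["view"][:3,3]
    return np.c_[q[:,0]/q[:,2]*c["fx"]+c["cx"],q[:,1]/q[:,2]*c["fy"]+c["cy"]]
def mask(c,name,box):
    h=cv2.cvtColor(c["color"],cv2.COLOR_RGB2HSV).astype(int);H,S,V=h[...,0],h[...,1],h[...,2]
    m={"red":((H<8)|(H>172))&(S>120)&(V>60),"yellow":(H>18)&(H<34)&(S>120)&(V>80),"dark":(V<75),"blue":(H>100)&(H<130)&(S>90)}[name]
    k=np.zeros_like(m);x0,y0,x1,y1=box;k[y0:y1,x0:x1]=1;m&=k
    v,u=np.nonzero(m);return np.c_[u,v]
E
python3 - <<'E'
from h import *
c=dict(np.load("pics/top0.npz"));s=dict(np.load("pics/scene0.npz"))
def line(P):
    m=P[:,:2].mean(0);d=np.linalg.svd(P[:,:2]-m)[2][0];d*=np.sign(d[1]);t=(P[:,:2]-m)@d
    return m,d,m+d*t.min(),m+d*t.max()
for cam,n,boxes in((c,"top",dict(red=(195,195,235,217),yellow=(255,190,295,210))),(s,"scene",dict(red=(285,148,340,170),yellow=(215,142,268,165)))):
  for k,b in boxes.items():
    uv=mask(cam,k,b);P=cast(cam,uv,.166);m,d,a,e=line(P);print(n,k,len(uv),m.round(3),"ang",np.arctan2(d[0],d[1]).round(3),a.round(3),e.round(3))
    print(uv.min(0),uv.max(0))
# bar: dark grip pixels
L=np.r_[mask(c,"dark",(198,180,222,200)),mask(c,"dark",(268,173,292,192))]
P=cast(c,L,.170);m,d,a,e=line(P);print("grips",len(L),m.round(3),"ang",np.arctan2(d[0],d[1]).round(3),a.round(3),e.round(3))
# foot
im=np.vstack([cv2.resize(cv2.imread("pics/top0.png")[150:230,180:310],None,fx=5,fy=5,interpolation=cv2.INTER_CUBIC)])
cv2.imwrite("pics/crop.png",im)
E
```

```text
top red 71 [0.463 0.056] ang -0.384 [ 0.488 -0.006] [0.438 0.118]
[200 199] [231 213]
top yellow 79 [ 0.483 -0.18 ] ang 0.204 [ 0.469 -0.246] [ 0.497 -0.113]
[258 196] [292 204]
scene red 97 [0.465 0.05 ] ang -0.427 [ 0.492 -0.009] [0.433 0.12 ]
[295 154] [336 164]
scene yellow 56 [ 0.483 -0.184] ang 0.252 [ 0.466 -0.248] [ 0.501 -0.114]
[222 146] [259 161]
grips 348 [ 0.538 -0.06 ] ang -0.087 [ 0.554 -0.247] [0.522 0.125]
```

View pics/crop.png

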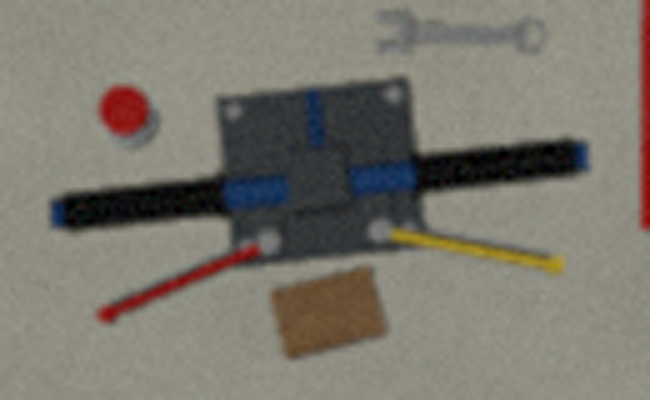

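The measurements agree: yaw is about 0.09 rad (bar 0.087, red 0.384 − 0.30, yellow 0.30 − 0.204), and the stand's origin is near (0.538, −0.057). I'll use shut fingers pointing down, with the jaw axis along the press direction. The helper below works out the moves.

```bash
cat >> h.py <<'E'
from scipy.spatial.transform import Rotation as Ro
TH=.09;C=np.array([.538,-.057])
def w(x,y):
    return C+np.array([x*np.cos(TH)-y*np.sin(TH),x*np.sin(TH)+y*np.cos(TH)])
def pressTCP(side,q,off,r=.110):   # side +1 red,-1 yellow; TCP xy with finger back on face (off=centre to face)
    a=.30-q;d=np.array([-np.sin(a),side*np.cos(a)]);n=np.array([-np.cos(a),-side*np.sin(a)])
    p=np.array([-.042,side*.045])+r*d+(.004+off)*n
    return w(*p)
def jawyaw(side): # heading of press direction mid stroke
    return TH+side*.16
def goal(state,pos,yaw):
    R=Ro.from_quat(state["tcp_rot"]);z=R.as_matrix()[:,2]
    best=None
    for s in(1,-1):
        zt=s*np.array([np.cos(yaw),np.sin(yaw),0]);xt=np.array([0,0,-1.]);G=Ro.from_matrix(np.c_[xt,np.cross(zt,xt),zt])
        v=(R.inv()*G).as_rotvec()
        if best is None or np.linalg.norm(v)<np.linalg.norm(best):best=v
    return (R.inv().apply(np.array(pos)-state["eef_pos"])/.3).round(4),(best/(np.pi/2)).round(4)
E
python3 - <<'E'
from h import *
from plant import ctrl
s=ctrl.get_state();print(Ro.from_quat(s["tcp_rot"]).as_matrix().round(3).tolist())
for sd in(1,-1):
    for q in(0,.14,.28):print(sd,q,pressTCP(sd,q,.0145).round(4))
    print(jawyaw(sd))
p=pressTCP(1,0,.0145+.02);print(p,np.hypot(*p));print(goal(s,[*p,.24],jawyaw(1)))
E
```

```text
[[-0.001, -0.939, 0.344], [-0.002, 0.344, 0.939], [-1.0, 0.0, -0.002]]
1 0 [0.4332 0.0787]
1 0.14 [0.447 0.086]
1 0.28 [0.4617 0.0913]
0.25
-1 0 [ 0.4592 -0.2093]
-1 0.14 [ 0.4741 -0.214 ]
-1 0.28 [ 0.4895 -0.2166]
-0.07
[0.41469573 0.07114572] 0.4207543917395827
(array([-0.0302, -1.217 , -1.5503]), array([ 6.175e-01, -1.400e-03,  5.000e-04]))
```

>>> play_rows(rows=[[0, [-0.05, -0.6, -0.77], [0.31, 0, 0]], [0, [-0.05, -0.6, -0.77], [0.31, 0, 0]], [0, [-0.05, -0.6, -0.77], [0.31, 0, 0]], [0, [-0.05, -0.6, -0.77], [0.31, 0, 0]], [0, [-0.05, -0.6, -0.77], [0.31, 0, 0]], [0, [-0.05, -0.6, -0.77], [0.31, 0, 0]], [0, [-0.05, -0.6, -0.77], [0.31, 0, 0]], [0, [-0.05, -0.6, -0.77], [0.31, 0, 0]], [0, [-0.05, -0.6, -0.77], [0.31, 0, 0]], [0, [-0.05, -0.6, -0.77], [0.31, 0, 0]]])

```text
time: 0.93
eef_pos: [0.3215, 0.3552, 0.2462]
tcp_rot: [-0.253, 0.66, 0.253, 0.66]
contact_force: [0.1, -0.4, 0.1]
opening: -0.003
```

Run:
```python
from h import *
from plant import ctrl
s=ctrl.get_state();print(s["eef_pos"],s["opening"],s["contact_force"]);p=pressTCP(1,0,.0145+.02);print(goal(s,[*p,.24],jawyaw(1)))
```

```text
[0.32153984 0.35516459 0.2462257 ] -0.002970480372151809 [ 0.14588502 -0.43255709  0.14195274]
(array([ 0.0202, -0.9117, -0.4019]), array([ 0.307 , -0.    , -0.0004]))
```

>>> play_rows(rows=[[0, [0.02, -0.912, -0.402], [0.307, 0, 0]], [0, [0.02, -0.912, -0.402], [0.307, 0, 0]], [0, [0.02, -0.912, -0.402], [0.307, 0, 0]], [0, [0.02, -0.912, -0.402], [0.307, 0, 0]], [0, [0.02, -0.912, -0.402], [0.307, 0, 0]], [0, [0.02, -0.912, -0.402], [0.307, 0, 0]], [0, [0.02, -0.912, -0.402], [0.307, 0, 0]], [0, [0.02, -0.912, -0.402], [0.307, 0, 0]], [0, [0.02, -0.912, -0.402], [0.307, 0, 0]], [0, [0.02, -0.912, -0.402], [0.307, 0, 0]]])

```text
time: 1.77
eef_pos: [0.4151, 0.0721, 0.24]
tcp_rot: [-0.088, 0.702, 0.089, 0.701]
contact_force: [0.6, -0.1, 0.2]
opening: 0.001
```

Run:
```python
from h import *
from plant import ctrl,cams
s=ctrl.get_state();print(s["eef_pos"],s["qpos"].round(3),s["contact_force"])
print(Ro.from_quat(s["tcp_rot"]).as_matrix().round(3).tolist())
p=pressTCP(1,0,.0145+.02);print(goal(s,[*p,.148],jawyaw(1)))
c=cams.read_camera("wrist");print({k:np.round(v,3).tolist() for k,v in c.items() if k!="color"});np.savez("pics/w1.npz",**c)
V=c["view"];ps=[s["eef_pos"]]+[np.r_[pressTCP(1,0,0,r),.172] for r in(.02,.11,.147)]
for q in ps:
    x=V[:3,:3]@q+V[:3,3];t=np.arctan2(np.hypot(x[0],x[1]),x[2]);u=x[:2]/np.hypot(x[0],x[1])*t*c["fx"]+[c["cx"],c["cy"]];print(u.round(1))
cv2.imwrite("pics/w1.png",c["color"][:,:,::-1])
```

```text
[0.4151264  0.07211995 0.24004174] [-7.000e-02 -3.150e-01  2.155e+00  1.000e-03  1.303e+00 -3.220e-01] [ 0.6288431  -0.12351367  0.24064149]
[[-0.001, -0.249, 0.969], [0.001, 0.969, 0.249], [-1.0, 0.001, -0.001]]
(array([ 0.3068, -0.0032, -0.0019]), array([ 0.0008, -0.0005, -0.0008]))
{'fx': 297.319, 'fy': 297.319, 'cx': 261.583, 'cy': 197.017, 'view': [[0.968, 0.249, -0.001, -0.42], [0.238, -0.924, 0.3, -0.073], [0.074, -0.291, -0.954, 0.378], [0.0, 0.0, 0.0, 1.0]]}
[261.8 254.8]
[313.7 301.2]
[306.2 206.5]
[301.3 158.4]
```

View pics/w1.png

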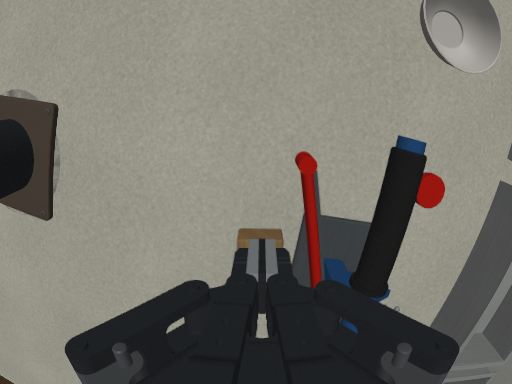

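The projected red face at r=110 mm, (306,206), lies on the blade's robot-side edge in the wrist picture. The knob is at (306,162), also as expected. The fingers are on the robot's side of the lever and clear of it, so I descend.

>>> play_rows(rows=[[0, [0.1, 0, 0], [0, 0, 0]], [0, [0.2, 0, 0], [0, 0, 0]], [0, [0.293, 0, 0], [0, 0, 0]], [0, [0.293, 0, 0.02], [0, 0, 0]], [0, [0.293, 0, 0.035], [0, 0, 0]], [0, [0.293, 0, 0.04], [0, 0, 0]], [0, [0.293, 0, 0.04], [0, 0, 0]], [0, [0.293, 0, 0.04], [0, 0, 0]]])

```text
time: 2.48
eef_pos: [0.4282, 0.0745, 0.1546]
tcp_rot: [-0.089, 0.7, 0.089, 0.703]
contact_force: [-0.1, -0.6, 1.0]
opening: -0.001
```

>>> play_rows(rows=[[0, [0, 0, 0.006], [0, 0, 0]], [0, [0, 0, 0.012], [0, 0, 0]], [0, [0, 0, 0.018], [0, 0, 0]], [0, [0, 0, 0.024], [0, 0, 0]], [0, [0, 0, 0.03], [0, 0, 0]], [0, [0, 0, 0.03], [0, 0, 0]], [0, [0, 0, 0.03], [0, 0, 0]]])

```text
time: 3.07
eef_pos: [0.435, 0.0761, 0.1524]
tcp_rot: [-0.089, 0.702, 0.088, 0.701]
contact_force: [-3.0, -0.2, 2.8]
opening: -0.005
```

Contact came at the predicted place with about 3 N. Now I press slowly.

>>> play_rows(rows=[[0, [0, 0.002, 0.01], [0, 0, 0]], [0, [0, 0.003, 0.02], [0, 0, 0]], [0, [0, 0.005, 0.03], [0, 0, 0]], [0, [0, 0.007, 0.04], [0, 0, 0]], [0, [0, 0.008, 0.05], [0, 0, 0]], [0, [0, 0.01, 0.06], [0, 0, 0]], [0, [0, 0.011, 0.07], [0, 0, 0]], [0, [0, 0.013, 0.08], [0, 0, 0]], [0, [0, 0.013, 0.08], [0, 0, 0]], [0, [0, 0.013, 0.08], [0, 0, 0]]])

```text
time: 3.9
eef_pos: [0.4569, 0.0851, 0.1518]
tcp_rot: [-0.089, 0.703, 0.088, 0.7]
contact_force: [-4.9, -5.6, 2.4]
opening: 0.001
```

>>> play_rows(rows=[[0, [0, 0, 0.004], [0, 0, 0]], [0, [0, 0, 0.008], [0, 0, 0]], [0, [0, 0, 0.008], [0, 0, 0]]])

```text
time: 4.15
eef_pos: [0.4591, 0.0856, 0.1518]
tcp_rot: [-0.089, 0.703, 0.088, 0.7]
contact_force: [-6.4, -4.9, 3.3]
opening: -0.001
```

>>> play_rows(rows=[[0, [0, 0, 0.004], [0, 0, 0]], [0, [0, 0, 0.004], [0, 0, 0]], [0, [0, 0, 0.004], [0, 0, 0]]])

```text
time: 4.4
eef_pos: [0.4601, 0.0859, 0.1518]
tcp_rot: [-0.089, 0.703, 0.088, 0.7]
contact_force: [-5.7, -5.4, 3.1]
opening: -0.002
```

>>> play_rows(rows=[[0, [0, 0, 0.004], [0, 0, 0]], [0, [0, 0, 0.008], [0, 0, 0]], [0, [0, 0, 0.008], [0, 0, 0]]])

```text
time: 4.65
eef_pos: [0.4623, 0.0864, 0.1517]
tcp_rot: [-0.089, 0.703, 0.088, 0.7]
contact_force: [-7.0, -5.4, 3.5]
opening: -0.002
```

Run:
```python
from h import *
from plant import ctrl,cams
s=ctrl.get_state();print(s["eef_pos"],s["contact_force"])
c=cams.read_camera("wrist");t=cams.read_camera("top")
cv2.imwrite("pics/w2.png",c["color"][120:320,160:460,::-1].repeat(2,0).repeat(2,1))
uv=mask(t,"red",(195,188,235,217));P=cast(t,uv,.166)[:,:2];d=np.linalg.svd(P-P.mean(0))[2][0];print(len(uv),np.arctan(d[0]/d[1])+TH)
```

```text
[0.46231876 0.08639484 0.15171497] [-6.99630617 -5.38707782  3.50227189]
31 -0.01398264611442998
```

View pics/w2.png

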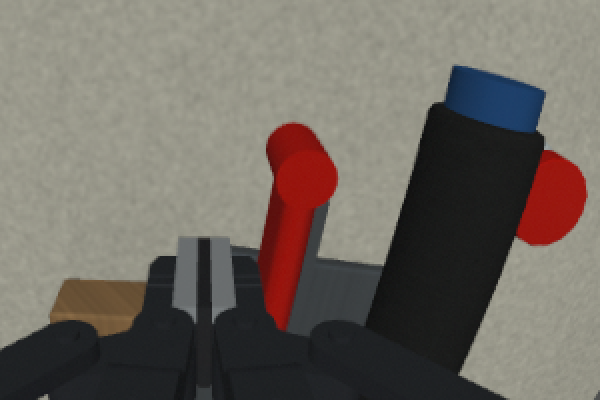

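The back of the right-hand finger bears on the robot-side face of the blade, at crop (265,270). The lever is nearly parallel to the bar, and the grip at (430,250) is well clear. The force shows no sharp rise yet, so I creep to the stop.

>>> play_rows(rows=[[0, [0, 0, 0.004], [0, 0, 0]], [0, [0, 0, 0.004], [0, 0, 0]], [0, [0, 0, 0.004], [0, 0, 0]]])

```text
time: 5.0
eef_pos: [0.4627, 0.0866, 0.1516]
tcp_rot: [-0.09, 0.704, 0.088, 0.699]
contact_force: [-9.0, -5.8, 4.6]
opening: -0.001
```

>>> play_rows(rows=[[0, [0, 0, 0.004], [0, 0, 0]], [0, [0, 0, 0.004], [0, 0, 0]], [0, [0, 0, 0.004], [0, 0, 0]]])

```text
time: 5.25
eef_pos: [0.4629, 0.0866, 0.1516]
tcp_rot: [-0.09, 0.705, 0.088, 0.698]
contact_force: [-11.6, -8.2, 7.9]
opening: 0.003
```

The TCP barely moves while the force climbs, so this is the stop. I hold, then ease out.

>>> play_rows(rows=[[0, [0, 0, 0], [0, 0, 0]], [0, [0, 0, 0], [0, 0, 0]], [0, [0, 0, 0], [0, 0, 0]], [0, [0, 0, 0], [0, 0, 0]], [0, [0, 0, 0], [0, 0, 0]], [0, [0, 0, 0], [0, 0, 0]], [0, [0, 0, 0], [0, 0, 0]], [0, [0, 0, 0], [0, 0, 0]]])

```text
time: 5.92
eef_pos: [0.4629, 0.0866, 0.1516]
tcp_rot: [-0.09, 0.705, 0.088, 0.698]
contact_force: [-12.5, -7.0, 6.4]
opening: 0.001
```

>>> play_rows(rows=[[0, [0, -0.001, -0.008], [0, 0, 0]], [0, [0, -0.003, -0.017], [0, 0, 0]], [0, [0, -0.005, -0.027], [0, 0, 0]], [0, [0, -0.006, -0.037], [0, 0, 0]], [0, [0, -0.008, -0.047], [0, 0, 0]], [0, [0, -0.009, -0.057], [0, 0, 0]], [0, [0, -0.01, -0.067], [0, 0, 0]], [0, [0, -0.011, -0.077], [0, 0, 0]], [0, [0, -0.012, -0.087], [0, 0, 0]], [0, [0, -0.013, -0.095], [0, 0, 0]]])

```text
time: 6.75
eef_pos: [0.438, 0.0782, 0.1515]
tcp_rot: [-0.088, 0.703, 0.089, 0.701]
contact_force: [-3.9, 1.8, 0.8]
opening: -0.003
```

>>> play_rows(rows=[[0, [0, 0, -0.006], [0, 0, 0]], [0, [0, 0, -0.012], [0, 0, 0]], [0, [0, 0, -0.018], [0, 0, 0]], [0, [0, 0, -0.024], [0, 0, 0]], [0, [0, 0, -0.03], [0, 0, 0]], [0, [0, 0, -0.036], [0, 0, 0]], [0, [0, 0, -0.044], [0, 0, 0]], [0, [0, 0, -0.052], [0, 0, 0]], [0, [0, 0, -0.06], [0, 0, 0]], [0, [0, 0, -0.06], [0, 0, 0]]])

```text
time: 7.58
eef_pos: [0.4214, 0.0727, 0.1524]
tcp_rot: [-0.088, 0.702, 0.088, 0.702]
contact_force: [-0.4, 0.6, -0.6]
opening: 0.003
```

Run:
```python
from h import *
from plant import ctrl,cams
s=ctrl.get_state();print(s["eef_pos"],s["contact_force"])
c=cams.read_camera("wrist");cv2.imwrite("pics/w3.png",c["color"][:,:,::-1])
p=pressTCP(-1,0,.0145+.025);print(p,np.hypot(*p));print(goal(s,[s["eef_pos"][0],s["eef_pos"][1],.24],jawyaw(1)))
```

```text
[0.42137525 0.07271709 0.15240981] [-0.42962696  0.62571806 -0.63481288]
[ 0.43473959 -0.20410817] 0.4802693531934164
(array([-0.292, -0.   ,  0.   ]), array([0.0004, 0.    , 0.    ]))
```

View pics/w3.png

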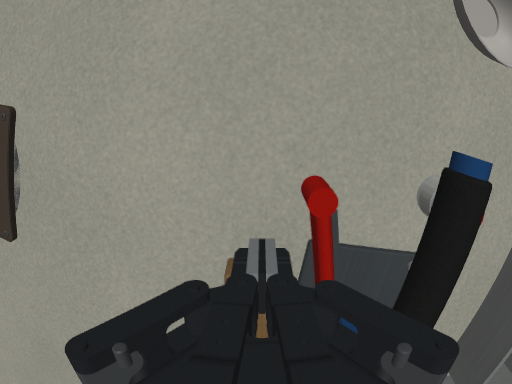

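Red is back out at rest, with clear space between it and the fingers (knob at (320,200)) and zero force. Now I go up and across to yellow.

>>> play_rows(rows=[[0, [-0.1, 0, 0], [0, 0, 0]], [0, [-0.2, 0, 0], [0, 0, 0]], [0, [-0.292, 0, 0], [0, 0, 0]], [0, [-0.292, 0, 0], [0, 0, 0]], [0, [-0.292, 0, 0], [0, 0, 0]]])

```text
time: 8.05
eef_pos: [0.423, 0.0727, 0.2422]
tcp_rot: [-0.089, 0.7, 0.088, 0.703]
contact_force: [-0.2, 0.6, 0.2]
opening: -0.001
```

Run:
```python
from h import *
from plant import ctrl
s=ctrl.get_state();p=pressTCP(-1,0,.0145+.02);print(goal(s,[*p,.24],jawyaw(-1)))
```

```text
(array([ 0.0081, -0.911 , -0.1761]), array([0.2042, 0.0031, 0.0005]))
```

>>> play_rows(rows=[[0, [0.005, -0.911, -0.176], [0.204, 0.002, 0]], [0, [0.005, -0.911, -0.176], [0.204, 0.002, 0]], [0, [0.005, -0.911, -0.176], [0.204, 0.002, 0]], [0, [0.005, -0.911, -0.176], [0.204, 0.002, 0]], [0, [0.005, -0.911, -0.176], [0.204, 0.002, 0]], [0, [0.005, -0.911, -0.176], [0.204, 0.002, 0]], [0, [0.005, -0.911, -0.176], [0.204, 0.002, 0]], [0, [0.005, -0.911, -0.176], [0.204, 0.002, 0]], [0, [0.005, -0.911, -0.176], [0.204, 0.002, 0]], [0, [0.005, -0.911, -0.176], [0.204, 0.002, 0]]])

```text
time: 8.88
eef_pos: [0.4378, -0.2043, 0.237]
tcp_rot: [0.025, 0.709, -0.024, 0.705]
contact_force: [-0.0, 0.3, 0.1]
opening: -0.001
```

Run:
```python
from h import *
from plant import ctrl,cams
s=ctrl.get_state();print(s["eef_pos"],s["contact_force"])
p=pressTCP(-1,0,.0145+.02);print(goal(s,[*p,.152],jawyaw(-1)))
c=cams.read_camera("wrist")
V=c["view"];ps=[np.r_[pressTCP(-1,0,0,r),.172] for r in(.02,.11,.147)]
for q in ps:
    x=V[:3,:3]@q+V[:3,3];t=np.arctan2(np.hypot(x[0],x[1]),x[2]);u=x[:2]/np.hypot(x[0],x[1])*t*c["fx"]+[c["cx"],c["cy"]];print(u.round(1))
cv2.imwrite("pics/w4.png",c["color"][:,:,::-1])
a,b=pressTCP(-1,0,.0145),pressTCP(-1,.28,.0145);R=Ro.from_quat(s["tcp_rot"]);print(R.inv().apply(np.r_[b-a,0])/.3)
```

```text
[ 0.43775032 -0.20428945  0.23696631] [-0.04497088  0.29837891  0.133954  ]
(array([ 0.2832, -0.0029,  0.008 ]), array([ 0.    , -0.0035, -0.001 ]))
[332.5  99.6]
[310.2 219.6]
[300.9 261.9]
[-0.00058977 -0.01721682  0.10232882]
```

View pics/w4.png

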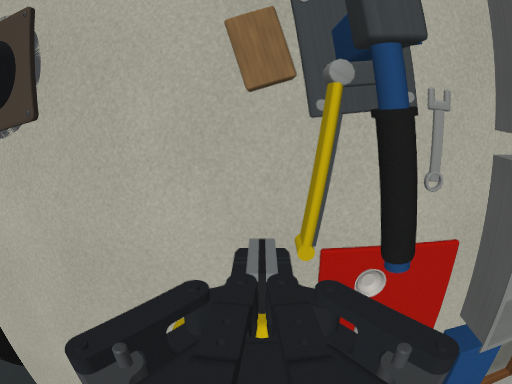

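The sides match, but the yellow lever sits about 10 mm nearer the stand along its length than predicted: the knob is at (305,247) against about (303,262). Its face is a few mm nearer to me as well. I shift 8 mm towards the pivot and descend with clearance.

>>> play_rows(rows=[[0, [0.0, 0.03, -0.01], [0, 0, 0]], [0, [0.1, 0.03, -0.01], [0, 0, 0]], [0, [0.2, 0.03, -0.01], [0, 0, 0]], [0, [0.283, 0.03, -0.01], [0, 0, 0]], [0, [0.283, 0.03, 0.0], [0, 0, 0]], [0, [0.283, 0.03, 0.015], [0, 0, 0]], [0, [0.283, 0.03, 0.025], [0, 0, 0]], [0, [0.283, 0.03, 0.025], [0, 0, 0]]])

```text
time: 9.6
eef_pos: [0.4483, -0.1971, 0.1562]
tcp_rot: [0.023, 0.706, -0.025, 0.707]
contact_force: [-1.1, 0.3, 0.7]
opening: 0.003
```

>>> play_rows(rows=[[0, [0, 0, 0.005], [0, 0, 0]], [0, [0, 0, 0.01], [0, 0, 0]], [0, [0, 0, 0.015], [0, 0, 0]], [0, [0, 0, 0.02], [0, 0, 0]], [0, [0, 0, 0.02], [0, 0, 0]]])

```text
time: 10.02
eef_pos: [0.4525, -0.1972, 0.1539]
tcp_rot: [0.024, 0.708, -0.025, 0.706]
contact_force: [0.3, -0.4, 0.2]
opening: -0.001
```

>>> play_rows(rows=[[0, [0, 0, 0.006], [0, 0, 0]], [0, [0, 0, 0.012], [0, 0, 0]], [0, [0, 0, 0.018], [0, 0, 0]], [0, [0, 0, 0.024], [0, 0, 0]], [0, [0, 0, 0.024], [0, 0, 0]]])

```text
time: 10.43
eef_pos: [0.4597, -0.1976, 0.1536]
tcp_rot: [0.024, 0.708, -0.025, 0.706]
contact_force: [0.5, -0.5, -0.2]
opening: 0.007
```

>>> play_rows(rows=[[0, [0, 0, 0.006], [0, 0, 0]], [0, [0, 0, 0.012], [0, 0, 0]], [0, [0, 0, 0.018], [0, 0, 0]], [0, [0, 0, 0.018], [0, 0, 0]]])

```text
time: 10.77
eef_pos: [0.4644, -0.1984, 0.1534]
tcp_rot: [0.024, 0.708, -0.025, 0.705]
contact_force: [-4.3, -2.3, 0.6]
opening: -0.006
```

>>> play_rows(rows=[[0, [0, -0.001, 0.01], [0, 0, 0]], [0, [0, -0.002, 0.02], [0, 0, 0]], [0, [0, -0.004, 0.03], [0, 0, 0]], [0, [0, -0.005, 0.04], [0, 0, 0]], [0, [0, -0.006, 0.05], [0, 0, 0]], [0, [0, -0.007, 0.06], [0, 0, 0]], [0, [0, -0.008, 0.068], [0, 0, 0]], [0, [0, -0.008, 0.075], [0, 0, 0]], [0, [0, -0.008, 0.075], [0, 0, 0]], [0, [0, -0.008, 0.075], [0, 0, 0]]])

```text
time: 11.6
eef_pos: [0.4855, -0.201, 0.1532]
tcp_rot: [0.025, 0.71, -0.024, 0.704]
contact_force: [-6.8, 0.6, 3.9]
opening: -0.002
```

>>> play_rows(rows=[[0, [0, 0, 0.004], [0, 0, 0]], [0, [0, 0, 0.008], [0, 0, 0]], [0, [0, 0, 0.008], [0, 0, 0]]])

```text
time: 11.85
eef_pos: [0.4877, -0.201, 0.1532]
tcp_rot: [0.025, 0.71, -0.023, 0.704]
contact_force: [-8.8, 2.0, 4.6]
opening: -0.001
```

>>> play_rows(rows=[[0, [0, 0, 0.005], [0, 0, 0]], [0, [0, 0, 0.005], [0, 0, 0]], [0, [0, 0, 0.005], [0, 0, 0]]])

```text
time: 12.1
eef_pos: [0.4882, -0.201, 0.1532]
tcp_rot: [0.025, 0.711, -0.023, 0.702]
contact_force: [-11.8, 1.6, 6.8]
opening: -0.002
```

>>> play_rows(rows=[[0, [0, 0, 0.004], [0, 0, 0]], [0, [0, 0, 0.004], [0, 0, 0]], [0, [0, 0, 0.004], [0, 0, 0]]])

```text
time: 12.35
eef_pos: [0.4884, -0.201, 0.1531]
tcp_rot: [0.025, 0.712, -0.023, 0.701]
contact_force: [-14.9, 2.1, 7.6]
opening: 0.002
```

It has stopped: 0.2 mm of motion for +3 N. I hold, and check the lever's angle and its distance from the bar.

>>> play_rows(rows=[[0, [0, 0, 0], [0, 0, 0]], [0, [0, 0, 0], [0, 0, 0]], [0, [0, 0, 0], [0, 0, 0]], [0, [0, 0, 0], [0, 0, 0]], [0, [0, 0, 0], [0, 0, 0]], [0, [0, 0, 0], [0, 0, 0]]])

```text
time: 12.85
eef_pos: [0.4884, -0.201, 0.1532]
tcp_rot: [0.025, 0.712, -0.023, 0.701]
contact_force: [-14.4, 2.6, 8.4]
opening: 0.003
```

Run:
```python
from plant import cams
import cv2
c=cams.read_camera("wrist");cv2.imwrite("pics/w5.png",c["color"][:,:,::-1])
```

```text
(no output)
```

View pics/w5.png

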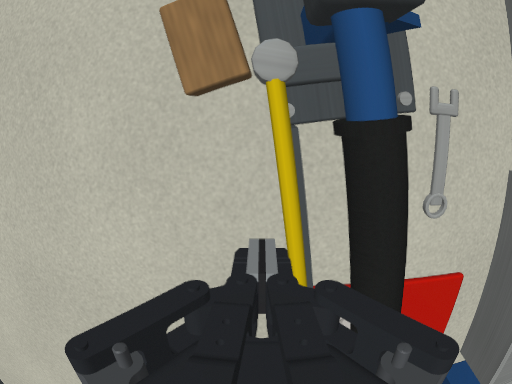

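The yellow blade, (275,85) to (300,285), is parallel to the bar and clear of it, so the lever is at its stop. I ease it out, then retreat upwards.

>>> play_rows(rows=[[0, [0, 0, -0.008], [0, 0, 0]], [0, [0, 0.001, -0.017], [0, 0, 0]], [0, [0, 0.002, -0.027], [0, 0, 0]], [0, [0, 0.003, -0.037], [0, 0, 0]], [0, [0, 0.004, -0.047], [0, 0, 0]], [0, [0, 0.005, -0.057], [0, 0, 0]], [0, [0, 0.006, -0.067], [0, 0, 0]], [0, [0, 0.007, -0.077], [0, 0, 0]], [0, [0, 0.008, -0.085], [0, 0, 0]], [0, [0, 0.008, -0.09], [0, 0, 0]]])

```text
time: 13.73
eef_pos: [0.4646, -0.1983, 0.1534]
tcp_rot: [0.024, 0.708, -0.025, 0.705]
contact_force: [-4.1, -2.5, 0.4]
opening: 0.003
```

>>> play_rows(rows=[[0, [0, 0, -0.006], [0, 0, 0]], [0, [0, 0, -0.012], [0, 0, 0]], [0, [0, 0, -0.018], [0, 0, 0]], [0, [0, 0, -0.024], [0, 0, 0]], [0, [0, 0, -0.03], [0, 0, 0]], [0, [0, 0, -0.036], [0, 0, 0]], [0, [0, 0, -0.044], [0, 0, 0]], [0, [0, 0, -0.055], [0, 0, 0]], [0, [0, 0, -0.07], [0, 0, 0]], [0, [0, 0, -0.07], [0, 0, 0]]])

```text
time: 14.57
eef_pos: [0.4438, -0.1963, 0.1534]
tcp_rot: [0.025, 0.708, -0.025, 0.705]
contact_force: [0.9, 0.6, 0.1]
opening: 0.0
```

>>> play_rows(rows=[[0, [-0.1, 0, 0], [0, 0, 0]], [0, [-0.2, 0, 0], [0, 0, 0]], [0, [-0.3, 0, 0], [0, 0, 0]], [0, [-0.4, 0, 0], [0, 0, 0]], [0, [-0.4, 0, 0], [0, 0, 0]], [0, [-0.4, 0, 0], [0, 0, 0]], [0, [-0.4, 0, 0], [0, 0, 0]]])

```text
time: 15.15
eef_pos: [0.4445, -0.1962, 0.2729]
tcp_rot: [0.025, 0.708, -0.025, 0.705]
contact_force: [-0.8, -0.9, -0.6]
opening: -0.001
```

Run:
```python
from h import *
from plant import ctrl,cams
s=ctrl.get_state();print(s["eef_pos"],s["contact_force"],abs(s["dq"]).max())
c=cams.read_camera("scene");t=cams.read_camera("top");s0=np.load("pics/scene0.npz")["color"]
d=cv2.absdiff(cv2.GaussianBlur(c["color"],(5,5),0),cv2.GaussianBlur(s0,(5,5),0)).max(2);print((d[100:260,:]>40).sum())
im=np.vstack([c["color"][90:270],s0[90:270]])[:,:,::-1];cv2.imwrite("pics/end.png",im)
for k,b in(("red",(285,148,340,170)),("yellow",(215,142,268,165))):
    P=cast(c,mask(c,k,b),.166)[:,:2];dd=np.linalg.svd(P-P.mean(0))[2][0];print(k,len(P),np.arctan(dd[0]/dd[1]).round(3),P.mean(0).round(3))
```

```text
[ 0.44450025 -0.19624146  0.27293968] [-0.80045069 -0.86700439 -0.62602458] 0.02969511238842472
548
red 92 -0.435 [0.466 0.049]
yellow 55 0.252 [ 0.481 -0.187]
```

View pics/end.png

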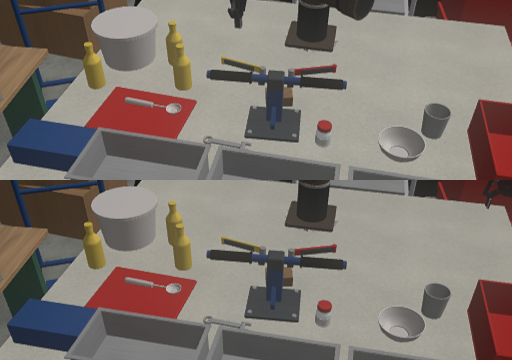

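The end picture (upper half) matches the start (lower half). Both levers are out at their starting angles, nothing loose has moved, and the arm is clear. I hand in.

```bash
python3 -c "
from plant import ctrl
print(ctrl.sign_off())"
```

```text
the job is handed in; nothing more can be done
None
```

I pressed both brake levers to their stops with the backs of the shut fingers, red first and then yellow, and eased each one fully back out. The job is handed in. It took about 15 s of robot time and gave no verdict.

- **Red lever:** at the stop the force rose to about 16 N while the fingers barely moved. I held it there for over half a second. It was fully out again before I went to yellow.
- **Yellow lever:** at the stop the force was about 17 N, held for over half a second. The wrist picture showed the blade parallel to the bar and clear of it. The lever lay about 10 mm nearer the stand than my estimate, so I shifted 8 mm towards its pivot before pressing.
- **Final checks:** both levers measured at their starting angles to within 0.01 rad: red −0.435 against −0.427 at the start, yellow 0.252 both times. The start and end pictures match by eye, with nothing loose moved, and the arm was clear with about zero force. None of the pictures I took showed the fingers touching the bar or getting behind a lever.
- **Disagreement:** a rough top-camera angle of the red lever near its stop did not match the stop angle well. Most of the blade was hidden (31 pixels visible), so I relied on the force rise and the wrist view instead.

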